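# Touch off a spray-gun casting, then fit its locating pin

### The arm

A 6-joint arm with a two-finger parallel gripper is mounted at the origin on the work surface. World frame = base frame: x ahead of the robot, y to its left, z up, the work surface at z = 0. Lengths are in m, angles in rad, forces in N, time in s.
With the tool pointing down it reaches from about 0.275 to 1 m from the base axis. Payload 8.4 kg.
Tool frame: the origin (TCP) lies between the finger pads; the fingertips stand 22 mm ahead of it and the grasp point (between the pads) lies 3 mm ahead of it; z points along the fingers, y is the direction in which the jaws open and shut (so a half turn about z gives the same grasp; the last joint's range is limited). The gripper opens to 85 mm and grips with 20 to 120 N. Pads are 22 mm wide; open, the fingers measure 114 mm over their backs; the gripper's body (76 mm by 85 mm) begins 54 mm behind the grasp point. The pads swing forward as they close: fully open they stand 13 mm farther back than shut.
Start: joints at [-1.102, 0.353, 1.633, -0, 1.155, -0.002], TCP at [0.283, -0.557, 0.253] pointing down, gripper open.
Joint ranges: [-2.63, 2.63], [-0.92, 2.1], [0.06, 2.66], [-1.3, 4.44], [0, 2.69], [-3.02, 3.02]. Speed limits (rad/s): [2.22, 2.22, 2.79, 3.14, 3.14, 3.14].

### API

Orientations are given as a unit quaternion [x, y, z, w].
In Python, from workcell import ctrl gives the robot as it stands. Calls block until the motion is done:
- ctrl.move_to(position, orientation): joint-space move of the TCP to a pose.
- ctrl.servo_line(position, speed=0.15, ori=None): straight line of the TCP; ori=None keeps the orientation; speed is the mean speed in m/s.
- ctrl.move_joints(angles): joint-space move.
- ctrl.open_gripper() and ctrl.clamp(f_grip=None): open the fingers fully, or close them until they stop; f_grip is the grip in N (None keeps the last).
- ctrl.sleep(seconds).
- ctrl.ik(position, orientation): joint angles nearest the present ones, or None.
- ctrl.grab_frame(name): name is "scene" or "top"; returns a dict with "img" (384x512x3 uint8, red, green, blue), "intrinsics" (3x3 intrinsics, pixels), "dist" ([k1, k2, p1, p2, k3] as OpenCV has them; the pictures are not rectified), "R" (3x3) and "t" (3): a world point X has camera coordinates R X + t. Camera axes: x right, y down, z forward; pixel columns grow to the right and rows downward; lengths in m; the calibration is good to about 2 mm. A picture is of the moment at which its call begins. There is no depth.
A pose or a line that the arm cannot do raises ctrl.Unreachable and nothing moves.
- ctrl.job_done(): hands the job in, once; it reports no verdict.
Trained networks look in a picture, given as the dict that the camera call returned (one of the last four; its "shot" number tells which), for a name from the list of things; names that differ only in an ending like _2 or _b are one class to them, and where a whole thing is asked for, a point or a joint stands for the part that bears it (a point fixed in the world has none). Each returns a list of dicts, best first, with "p" (0 to 1); they miss things now and then, are a little off and sometimes report something else, mostly with a low value. They report only what shows in the picture. A call takes as long as a camera call. They do not tell look-alikes from the thing itself.
- ctrl.cut_out(picture, thing): "region" (384x512 bool, what is visible of it) and "rect" ([left, top, width, height] in pixels, round what is visible of it).
- ctrl.pinpoint(picture, thing): "pixel" ([row, column] in pixels: a listed point, or the origin of a listed thing).
Readings, each from a call of its own:
- ctrl.get_time(): time.
- ctrl.get_joint_positions(): joint angles.
- ctrl.get_qvel(): joint speeds.
- ctrl.get_joint_torque(): joint torques, N m.
- ctrl.get_tcp_pos(): TCP position.
- ctrl.get_orientation(): TCP orientation.
- ctrl.get_force(): force on the tool from outside, world axes, zero at the start.
- ctrl.get_torque(): the same for the moment, N m.
- ctrl.get_opening(): finger opening in m.
Only numpy, scipy, OpenCV 4.12 (cv2) and the standard library are available. Lean on these libraries where they do the work, as an engineer would, in place of code of your own. Each camera call takes 0.05 s, during which the arm holds its last target.

### The job

The spray-gun casting on the magnetic plate has been put down only roughly: take the orange-handled locating pin from its stand and, gently (under 20 N) with its steel shank, touch off the casting's long front side beside the red mark, then the same side beside the yellow mark, then the end face beside the blue mark, pressing lightly for about half a second at each. From those three touches work out where its hole is, push the pin gently and fully home in it until its collar rests on the casting, and let go. Leave the bottles and the bowl as they are.

Things in the scene. Friction and masses are not known exactly. Their poses are not given: they have to be found in the camera images.
- nest: Fixed dark steel magnetic plate, 150 (own x) x 190 (own y) x 12 mm high; origin at the centre of its underside, z up, own -x edge (front) faces roughly to the robot. The casting sits firmly on it on short rubber feet that give about 1 mm per 6 N sideways, 1 mm per 8 N down, and spring back. Painted marks: red and yellow in front of the casting's long front side, blue beyond its right (-y) end. Plate and casting must not be pressed with more than 20 N.
- nest_mid (a point): Plate's centre, 32 mm above its underside, half-way up the casting: aluminium block 70 (x) x 110 (y) x 40 mm high, plain vertical faces, top 52 mm above the plate's underside. The casting itself is NOT measured: its centre is up to 7 mm off this point either way in x and in y, and it is turned up to 0.09 rad either way. Brass nozzle on its left (+y) end, steel nipple on its rear; nothing above its top.
- nest_hole (a point): Where the hole's mouth would be if the casting lay central and square: plate axes (5, 20, 52) mm. The true hole is up to about 12 mm away. It is vertical, round, right through, 13.5 mm wide with a 1.5 mm chamfer; in the casting's own axes the hole's axis is 40 mm behind the front (-x) face and 75 mm from the right (-y) end face.
- mark_red (a point): Red mark on the plate, 18 x 22 mm, at (-63, 34, 12) mm in plate axes.
- mark_yellow (a point): Yellow mark on the plate, 18 x 22 mm, at (-63, -34, 12) mm in plate axes.
- mark_blue (a point): Blue mark on the plate, 22 x 18 mm, at (0, -83, 12) mm in plate axes.
- stand: Fixed blue plastic block 60 x 60 x 42 mm high with a vertical 14 mm hole in the middle, in which the pin stands with its collar on the top face; origin at the centre of its underside. The pin's square handle is square with this block.
- pin_grip (a point): Centre of the locating pin's orange square handle, 24 x 24 mm and 44 mm high (axes parallel to its sides, z up): the grip point, 69 mm above the table at the start. The pin weighs about 90 g. Below the handle: a steel collar 30 mm across, 5 mm thick (underside 27 mm below this point), then a round shank 12 mm in diameter, 36 mm long, tip chamfered 3 mm.
- pin_tip (a point): Lower end of the pin's shank, on its axis, 63 mm below pin_grip; 6 mm above the table in the stand, and 16 mm above the plate's underside when the pin is home in the casting.
- pin: The whole loose locating pin, 85 mm long; origin at the lower end of the shank (same as pin_tip), z up along the pin to the handle.
- squeeze_bottle: Bystander: white plastic squeeze bottle, 64 mm diameter, 175 mm high with spout; origin at the centre of its underside.
- red_cap_bottle: Bystander: amber bottle with red cap and spout, 52 mm diameter, 125 mm high; origin at the centre of its underside.
- bowl: Bystander: white ceramic bowl, 90 mm across, 45 mm high; origin at the centre of its underside.
Mind the look-alikes: they are no part of the job. Of the things that look like the pin, the middle-sized one is meant. What is meant by the nest is not purple, and is the smaller of those in its own colour.

How it is judged:
On the way, in this order (a step that is already met when the one before it is completed fails the run):
1. the pin's shank touches the casting's front long side beside the red mark (more than 1 N for 0.2 s) (contact force between pin and nest above 1 N and z of pin_tip in the frame of nest between 0.016 and 0.049 m and x of pin_tip in the frame of nest between -0.065 and -0.027 m and y of pin_tip in the frame of nest between 0.01 and 0.062 m), for 0.2 s.
2. then the same side beside the yellow mark (contact force between pin and nest above 1 N and z of pin_tip in the frame of nest between 0.016 and 0.049 m and x of pin_tip in the frame of nest between -0.065 and -0.027 m and y of pin_tip in the frame of nest between -0.062 and -0.01 m), for 0.2 s.
3. then the right end face beside the blue mark (contact force between pin and nest above 1 N and z of pin_tip in the frame of nest between 0.016 and 0.049 m and y of pin_tip in the frame of nest between -0.085 and -0.046 m and x of pin_tip in the frame of nest between -0.0269 and 0.045 m), for 0.2 s.
4. then the pin is home in the hole, its collar on the casting (horizontal distance between pin_tip and nest_hole below 0.016 m and z of pin_tip in the frame of nest between 0.011 and 0.0195 m and angle between pin's own z axis and vertical below 0.08 rad), for 0.2 s.
At the end, for the whole second after the job is handed in: The pin stands in the casting's hole, upright within 0.08 rad, its collar within 3.5 mm of the casting's top (tip under 19.5 mm above the plate's underside, within 16 mm of the nominal hole point), released and at rest (all of step 4 and linear speed of pin below 0.02 m/s and contact force between the fingers and pin below 0.1 N); the robot touches nothing.
It fails at once if the plate or its casting is pressed with more than 20 N (contact force between anything else and nest above 20 N).
It fails at once if the white squeeze bottle is moved more than 15 mm or tipped (distance of squeeze_bottle from where it was at the start of the episode above 0.015 m or angle between squeeze_bottle's own z axis and vertical above 0.25 rad).
It fails at once if the red-capped bottle is moved more than 15 mm or tipped (distance of red_cap_bottle from where it was at the start of the episode above 0.015 m or angle between red_cap_bottle's own z axis and vertical above 0.25 rad).
It fails at once if the bowl is moved more than 15 mm or tipped (distance of bowl from where it was at the start of the episode above 0.015 m or angle between bowl's own z axis and vertical above 0.25 rad).
It also fails if it takes over 69 s, if anything falls off the work surface, if the arm or the gripper's body presses on something with over 40 N, if the wrist force passes 120 N, or if a joint passes its speed limit or range.

## Working session

There is one attempt and no reset: what is moved stays moved. The work goes in short steps, each a Python script; the robot and the scene stay as the last script left them, time stands still between calls to the robot, and variables do not carry over. Pictures are saved under pics/ and viewed, and the job is handed in when it is done.

```bash
ls; mkdir -p pics
python3 - <<'E'
from workcell import ctrl
import cv2, pickle
for n in ("scene","top"):
    f=ctrl.grab_frame(n)
    cv2.imwrite(f"pics/{n}0.png",f["img"][:,:,::-1])
    pickle.dump(f,open(f"{n}0.pkl","wb"))
    for t in ("nest","nest_mid","nest_hole","mark_red","mark_yellow","mark_blue","stand","pin_grip","pin_tip","squeeze_bottle","red_cap_bottle","bowl"):
        print(n,t,[(round(d["p"],2),[round(float(x)) for x in d["pixel"]]) for d in ctrl.pinpoint(f,t)][:5])
    print(f["R"],f["t"],f["intrinsics"],f["dist"])
print(ctrl.get_time())
E
```

```text
pics
scene nest [(0.9, [204, 394]), (0.85, [206, 243]), (0.82, [249, 179])]
scene nest_mid [(0.71, [197, 246]), (0.68, [243, 175]), (0.58, [144, 199]), (0.16, [184, 254])]
scene nest_hole [(0.83, [195, 246]), (0.7, [248, 179]), (0.69, [191, 405]), (0.53, [244, 339]), (0.52, [275, 251])]
scene mark_red [(0.94, [196, 425]), (0.7, [235, 202]), (0.6, [272, 252]), (0.56, [196, 266])]
scene mark_yellow [(0.86, [179, 401]), (0.79, [226, 186]), (0.73, [196, 269]), (0.58, [183, 254])]
scene mark_blue [(0.95, [188, 228]), (0.91, [233, 156]), (0.88, [184, 374])]
scene stand [(0.79, [246, 339])]
scene pin_grip [(0.77, [226, 347]), (0.63, [250, 363]), (0.63, [262, 350])]
scene pin_tip [(0.67, [261, 362]), (0.57, [275, 344]), (0.47, [243, 342])]
scene squeeze_bottle [(0.76, [201, 145])]
scene red_cap_bottle [(0.67, [273, 254])]
scene bowl [(0.78, [142, 198])]
[[-0.59616827  0.80285468  0.00278602]
 [ 0.58046746  0.43342441 -0.6893481 ]
 [-0.55465388 -0.40935027 -0.7244249 ]] [ 0.31580232 -0.24923666  1.56470805] [[416.44829396   0.         257.60847063]
 [  0.         416.44829396 189.73339781]
 [
[... 482 characters left out ...]
, 272])]
top mark_blue [(0.78, [298, 176]), (0.64, [114, 302])]
top stand [(0.59, [209, 160])]
top pin_grip [(0.68, [134, 202]), (0.47, [210, 153]), (0.47, [182, 129]), (0.25, [196, 262])]
top pin_tip [(0.51, [204, 131])]
top squeeze_bottle [(0.58, [134, 344])]
top red_cap_bottle [(0.74, [133, 202]), (0.59, [197, 259])]
top bowl [(0.88, [238, 363])]
[[-0.00326071 -0.99992758  0.01158422]
 [-0.99797814  0.00251861 -0.06350816]
 [ 0.06347439 -0.01176788 -0.99791408]] [-0.02223415  0.53963554  1.27719243] [[435.22438477   0.         253.94839414]
 [  0.         435.22438477 193.94365652]
 [  0.           0.           1.        ]] [-0.15764787  0.          0.          0.          0.        ]
1.3
```

Run:
```python
import cv2
for n in("scene","top"):
    i=cv2.imread(f"pics/{n}0.png"); cv2.imwrite(f"pics/{n}0b.png",cv2.resize(i,(800,600),interpolation=cv2.INTER_CUBIC))
```

```text
(no output)
```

View pics/scene0b.png

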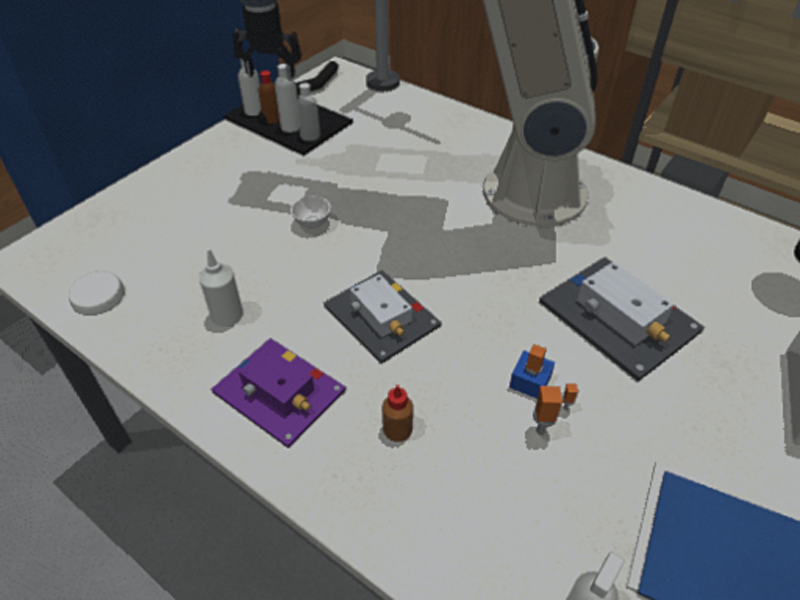

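View pics/top0b.png

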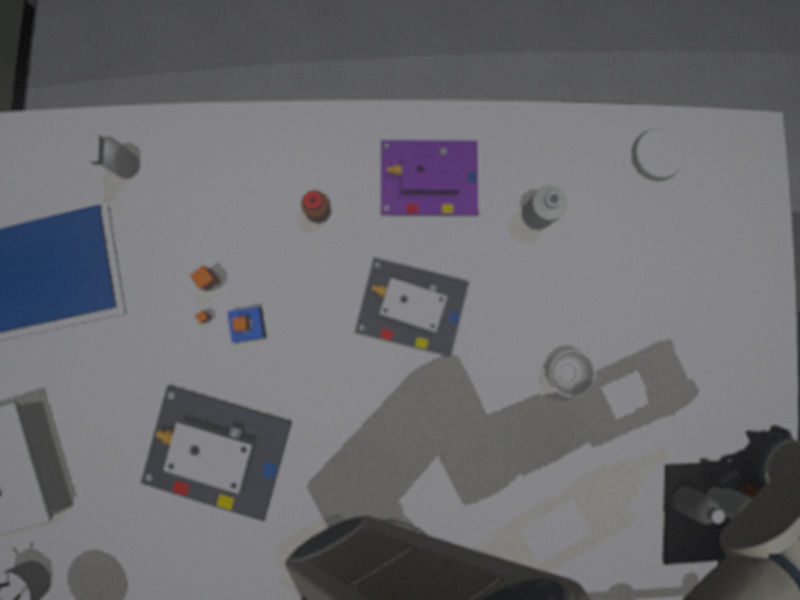

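Run:
```python
import cv2,numpy as np
a=cv2.imread("pics/top0.png"); b=cv2.imread("pics/scene0.png")
def c(i,x,y,w,h,s): 
    return cv2.convertScaleAbs(cv2.resize(i[y:y+h,x:x+w],(w*s,h*s),interpolation=cv2.INTER_CUBIC),alpha=1.6)
cv2.imwrite("pics/c1.png",np.vstack([c(a,220,155,90,75,8)]))
cv2.imwrite("pics/c2.png",np.vstack([c(b,200,165,90,70,8)]))
cv2.imwrite("pics/c3.png",np.hstack([c(a,115,165,60,60,6),c(b,315,210,60,60,6)]))
```

```text
(no output)
```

View pics/c1.png

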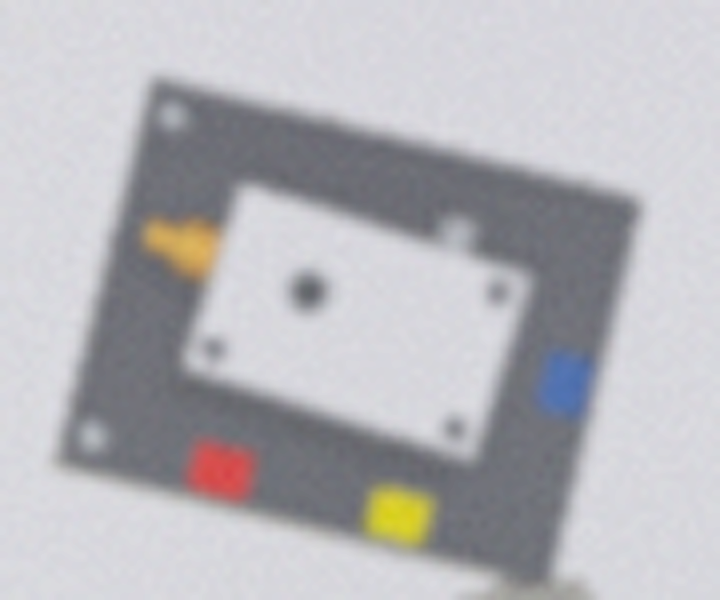

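View pics/c2.png

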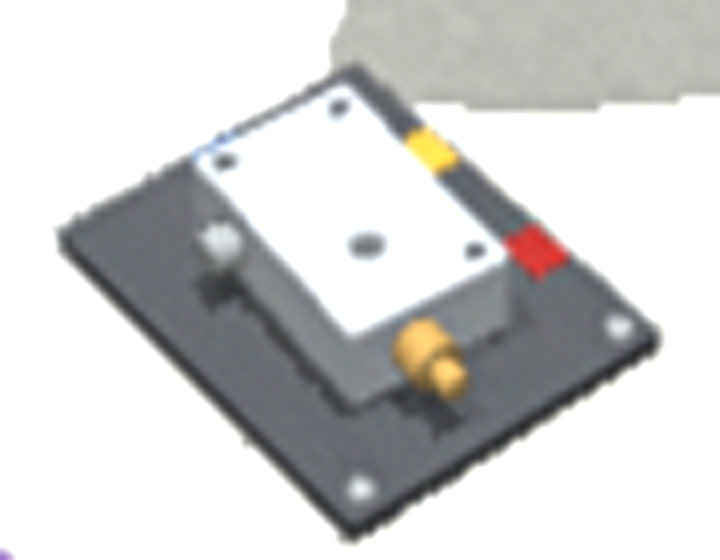

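View pics/c3.png

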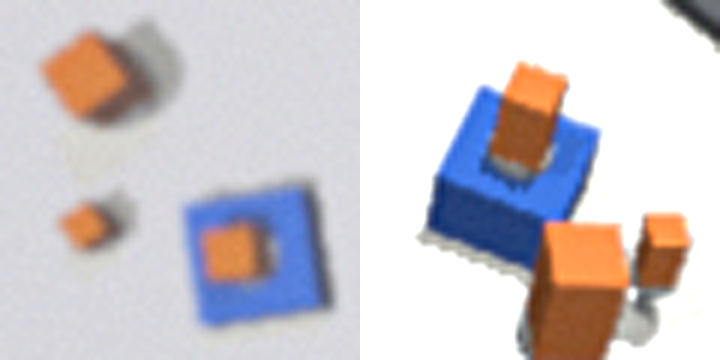

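```bash
cat > h.py <<'E'
import numpy as np,cv2,pickle
from scipy.optimize import least_squares
F={n:pickle.load(open(f"{n}0.pkl","rb")) for n in("scene","top")}
def proj(n,P):
    f=F[n]; r=cv2.Rodrigues(np.array(f["R"]))[0]
    return cv2.projectPoints(np.array(P,float).reshape(-1,1,3),r,np.array(f["t"],float),np.array(f["intrinsics"],float),np.array(f["dist"],float))[0][:,0]
def world(p,L):
    x,y,a=p[:3];L=np.array(L,float);c,s=np.cos(a),np.sin(a)
    return np.c_[x+c*L[:,0]-s*L[:,1],y+s*L[:,0]+c*L[:,1],L[:,2]]
def fit(obs,L,p0):
    # obs: {cam: (idx list, pixels)}
    def r(p): 
        W=world(p,L); return np.concatenate([(proj(n,W[i])-np.array(q)).ravel() for n,(i,q) in obs.items()])
    s=least_squares(r,p0); return s.x,s.fun
E
python3 - <<'E'
from h import *
ct=lambda q:np.array(q,float)/8+[220,155]-.44
cs=lambda q:np.array(q,float)/8+[200,165]-.44
# order RL,RR,FR,FL
plate=[[.075,.095,.012],[.075,-.095,.012],[-.075,-.095,.012],[-.075,.095,.012]]
pt=ct([(155,80),(640,200),(545,580),(60,460)]); ps=cs([(350,527),(60,233),(355,66),(658,338)])
ca=[[.035,.055,.052],[.035,-.055,.052],[-.035,-.055,.052],[-.035,.055,.052],[.005,.02,.052]]
qt=ct([(240,183),(535,268),(478,463),(185,370),(308,292)]);qs=cs([(350,337),(195,158),(345,85),(515,258),(368,245)])
i4=[0,1,2,3];i5=i4+[4]
for o in({"top":(i4,pt)},{"scene":(i4,ps)},{"top":(i4,pt),"scene":(i4,ps)}):
    x,f=fit(o,plate,[.6,0,-.2]); print("plate",x.round(4),np.abs(f).max().round(2))
pl=x
for o in({"top":(i5,qt)},{"scene":(i5,qs)},{"top":(i5,qt),"scene":(i5,qs)}):
    x,f=fit(o,ca,[.6,0,-.2]); print("cast",x.round(4),np.abs(f).max().round(2))
d=x[:2]-pl[:2];c,s=np.cos(pl[2]),np.sin(pl[2]);print("off in plate",c*d[0]+s*d[1],-s*d[0]+c*d[1],x[2]-pl[2])
# stand top and handle top
st=lambda q:np.array(q,float)/6+[115,165]-.42
ss=lambda q:(np.array(q,float)-[360,0])/6+[315,210]-.42
S=[[.03,.03,.042],[.03,-.03,.042],[-.03,-.03,.042],[-.03,.03,.042]]
H=[[.012,.012,.091],[.012,-.012,.091],[-.012,-.012,.091],[-.012,.012,.091]]
st_t=st([(187,207),(305,188),(326,302),(203,323)]);h_t=st([(202,232),(258,222),(265,272),(207,283)])
# scene: handle top corners
h_s=ss([(543,112),(506,98),(522,63),(568,77)])
x,f=fit({"top":(i4,st_t)},S,[.6,.25,.1]);print("stand",x.round(4),np.abs(f).max().round(2))
for o in({"top":(i4,h_t)},):
    x,f=fit(o,H,[.6,.25,.1]);print("handle",x.round(4),np.abs(f).max().round(2))
print("handle scene pred",((proj("scene",world(x,H))+.42-[315,210])*6+[360,0]).round())
print("stand scene pred",((proj("scene",world(x,S))+.42-[315,210])*6+[360,0]).round())
from workcell import ctrl
print(ctrl.get_force(),ctrl.get_orientation(),ctrl.get_time())
E
```

```text
plate [ 0.5345 -0.0519 -0.2469] 0.73
plate [ 0.5343 -0.0496 -0.2541] 0.92
plate [ 0.5343 -0.0509 -0.2499] 1.28
cast [ 0.5352 -0.0538 -0.2943] 0.73
cast [ 0.5331 -0.0513 -0.3273] 0.57
cast [ 0.5342 -0.0526 -0.3081] 1.17
off in plate 0.00028020165388658853 -0.001623128211206044 -0.05817963874607812
stand [0.5002 0.2602 0.1662] 0.64
handle [0.4998 0.2604 0.1572] 0.8
handle scene pred [[543. 113.]
 [492.  93.]
 [510.  57.]
 [561.  76.]]
stand scene pred [[550. 223.]
 [426. 174.]
 [472.  83.]
 [593. 130.]]
[-0.03091522  0.25487608  0.20390965] [ 9.72423296e-01  2.33222925e-01 -2.48702804e-05 -1.29011352e-05] 1.3
```

Run:
```python
from h import *
st=lambda q:np.array(q,float)/6+[115,165]-.42
ss=lambda q:(np.array(q,float)-[360,0])/6+[315,210]-.42
S=[[.03,.03,.042],[.03,-.03,.042],[-.03,-.03,.042],[-.03,.03,.042],[.012,.012,.091],[.012,-.012,.091],[-.012,-.012,.091],[-.012,.012,.091]]
T=st([(187,207),(305,188),(326,302),(203,323),(202,232),(258,222),(265,272),(207,283)])
s=ss([(437,178),(485,88),(600,130),(553,115),(506,98),(522,63),(568,77)])
x,f=fit({"top":(range(8),T),"scene":([1,2,3,4,5,6,7],s)},S,[.5,.26,.16]);print(x.round(4),f.round(1))
x,f=fit({"scene":([1,2,3,4,5,6,7],s)},S,[.5,.26,.16]);print(x.round(4),f.round(1))
from workcell import ctrl
yaw=.16
for th in(yaw+np.pi/2,yaw-np.pi/2):
    q=[np.cos(th/2),np.sin(th/2),0,0]
    for P in([.5,.26,.2],[.5,.26,.075],[.44,-.01,.15],[.51,-.15,.15],[.55,-.03,.13]):
        j=ctrl.ik(P,q);print(th,P,None if j is None else np.round(j,2))
```

```text
[0.4993 0.2628 0.1626] [-1.  -0.1 -0.7 -0.3 -1.1  0.9 -0.6  0.7 -0.5  0.1 -1.5  0.3 -1.4  0.4
 -0.  -0.  -1.  -0.4 -1.4 -0.5 -0.3  0.2 -0.8 -0.  -1.5 -0.4 -1.1 -0.8
 -0.3  0.1]
[0.4986 0.2653 0.1768] [ 0.   0.1 -0.7 -0.2  0.5  0.3  0.3  0.2 -0.5 -0.1 -0.3 -0.5  0.6  0.2]
1.7307963267948965 [0.5, 0.26, 0.2] [ 0.48  0.32  1.82 -0.    1.01  0.32]
1.7307963267948965 [0.5, 0.26, 0.075] [ 0.48  0.49  1.9  -0.    0.76  0.32]
1.7307963267948965 [0.44, -0.01, 0.15] [-0.03  0.21  2.11 -0.    0.82 -0.19]
1.7307963267948965 [0.51, -0.15, 0.15] [-0.29  0.34  1.92 -0.    0.88 -0.45]
1.7307963267948965 [0.55, -0.03, 0.13] [-0.06  0.39  1.9  -0.    0.85 -0.22]
-1.4107963267948966 [0.5, 0.26, 0.2] [ 0.48  0.32  1.82 -0.    1.01 -2.82]
-1.4107963267948966 [0.5, 0.26, 0.075] [ 0.48  0.49  1.9  -0.    0.76 -2.82]
-1.4107963267948966 [0.44, -0.01, 0.15] [-0.03  0.21  2.11 -0.    0.82  2.96]
-1.4107963267948966 [0.51, -0.15, 0.15] [-0.29  0.34  1.92 -0.    0.88  2.69]
-1.4107963267948966 [0.55, -0.03, 0.13] [-0.06  0.39  1.9  -0.    0.85  2.92]
```

```bash
cat >> h.py <<'E'
TH=.163+np.pi/2
Q=[np.cos(TH/2),np.sin(TH/2),0,0]
E
python3 - <<'E'
from h import *
from workcell import ctrl
ctrl.move_to([.4993,.2625,.19],Q)
f=ctrl.grab_frame("scene");cv2.imwrite("pics/s1.png",f["img"][:,:,::-1])
g=ctrl.grab_frame("top");cv2.imwrite("pics/t1.png",g["img"][:,:,::-1])
a=f["img"][120:300,250:450,::-1];b=g["img"][120:300,60:260,::-1]
cv2.imwrite("pics/m1.png",cv2.resize(np.hstack([a,b]),(800,360)))
print(ctrl.get_time(),ctrl.get_tcp_pos(),ctrl.get_force())
E
```

```text
4.3833 [0.49962939 0.26199248 0.19001727] [0.46771715 0.44046807 0.43189422]
```

View pics/m1.png

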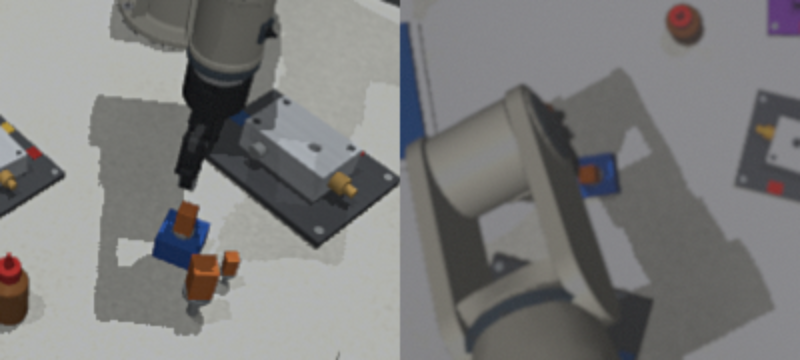

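The scene view (left half of the picture) shows the jaws directly over the handle at about (188,215). I'll descend and grip.

Run:
```python
from h import *
from workcell import ctrl
ctrl.servo_line([.4993,.2625,.074],speed=.08)
print(ctrl.get_force())
ctrl.clamp(60)
print("open",ctrl.get_opening(),ctrl.get_force(),ctrl.get_tcp_pos())
ctrl.servo_line([.4993,.2625,.18],speed=.1)
ctrl.sleep(.2)
print(ctrl.get_opening(),ctrl.get_force(),ctrl.get_time())
f=ctrl.grab_frame("scene");
cv2.imwrite("pics/m2.png",cv2.resize(f["img"][120:300,250:450,::-1],(800,720))[:600])
```

```text
[-0.39581994  0.17340958 -0.65519009]
open 0.023601227430582423 [-0.25852714  0.38991119  1.7863538 ] [0.49942632 0.26258471 0.07419547]
0.02359121467124012 [-0.11625918  0.13341618 -0.42726293] 7.9833
```

View pics/m2.png

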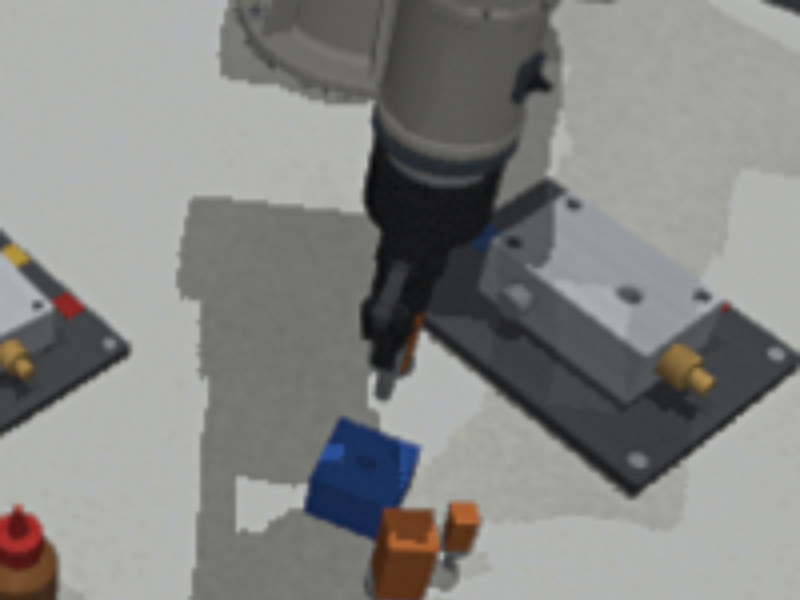

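```bash
cat >> h.py <<'E'
PL=np.array([.5343,-.0509,-.2499])
def p2w(x,y):
    c,s=np.cos(PL[2]),np.sin(PL[2]); return np.array([PL[0]+c*x-s*y,PL[1]+s*x+c*y])
def w2p(w):
    c,s=np.cos(PL[2]),np.sin(PL[2]); d=np.array(w[:2])-PL[:2]; return np.array([c*d[0]+s*d[1],-s*d[0]+c*d[1]])
ZT=.096
def rf(ctrl,n=4):
    v=[]
    for _ in range(n):
        v.append(ctrl.get_force()); ctrl.sleep(.02)
    return np.mean(v,axis=0)
def touch(ctrl,start,dirp,maxd=.026,step=.0004,fstop=3.5):
    """start plate xy, dirp plate unit dir; returns log of (d, tcp, force along)"""
    dw=p2w(*dirp)-p2w(0,0); s=p2w(*start)
    ctrl.sleep(.15); f0=rf(ctrl,6); log=[];d=0;st=.001
    while d<maxd:
        d+=st
        ctrl.servo_line([*(s+dw*d),ZT],speed=.02)
        f=rf(ctrl,3)-f0; F=-f[:2]@dw
        log.append((d,*ctrl.get_tcp_pos(),F,np.linalg.norm(f[:2])))
        if F>.9: st=step
        if F>fstop: break
    ctrl.sleep(.5)
    f=rf(ctrl,5)-f0; log.append((d,*ctrl.get_tcp_pos(),-f[:2]@dw,np.linalg.norm(f[:2])))
    ctrl.servo_line([*s,ZT],speed=.06)
    return np.array(log)
E
python3 - <<'E'
from h import *
from workcell import ctrl
a=p2w(-.055,.034)
ctrl.move_to([*a,.18],Q)
ctrl.servo_line([*a,ZT],speed=.1)
f=ctrl.grab_frame("scene");g=ctrl.grab_frame("top")
cv2.imwrite("pics/m3.png",np.hstack([cv2.resize(f["img"][140:260,190:310,::-1],(400,400)),cv2.resize(g["img"][140:260,200:320,::-1],(400,400))]))
print(ctrl.get_force(),ctrl.get_tcp_pos(),ctrl.get_time())
E
```

```text
[ 0.43535857  0.20944508 -0.58737593] [ 0.48995127 -0.00432876  0.09666032] 10.1667
```

View pics/m3.png

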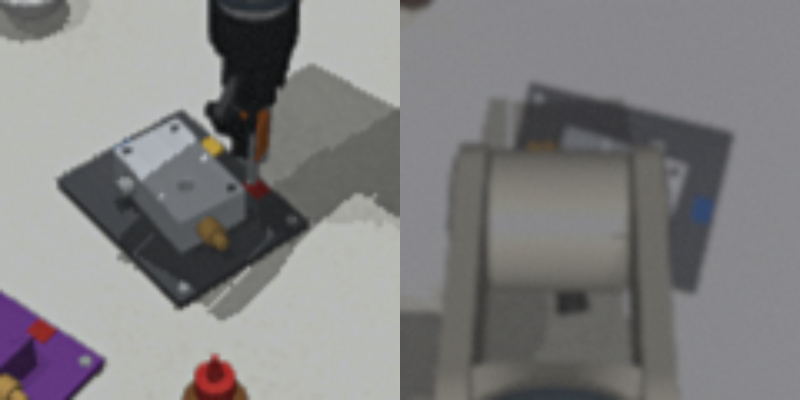

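The scene view shows the shank above and next to the red mark at about (255,180), just off the front face. I'll start the first touch.

Run:
```python
from h import *
from workcell import ctrl
t=ctrl.get_time()
L=touch(ctrl,(-.055,.034),(1,0)); np.save("red.npy",L)
for r in L[-9:]: print(r.round(4), w2p(r[1:3]).round(5))
print(len(L),ctrl.get_time()-t,ctrl.get_time(),ctrl.get_opening())
```

```text
[ 0.014   0.503  -0.0078  0.096   0.0733  0.1125] [-0.04095  0.03399]
[ 0.015   0.504  -0.0081  0.096  -0.1478  0.387 ] [-0.03999  0.03399]
[ 0.016   0.505  -0.0083  0.096  -0.2403  0.2904] [-0.03896  0.03399]
[ 0.017   0.5059 -0.0086  0.096  -0.1434  0.1899] [-0.03798  0.03399]
[ 0.018   0.5068 -0.0088  0.096  -0.6686  0.7002] [-0.03706  0.03396]
[ 0.019   0.5075 -0.009   0.0959  1.6928  1.7363] [-0.03633  0.03398]
[ 0.0194  0.5079 -0.0091  0.0959  2.5038  2.5918] [-0.03589  0.03399]
[ 0.0198  0.5083 -0.0092  0.0959  3.5603  3.6621] [-0.03547  0.03396]
[ 0.0198  0.5085 -0.0093  0.096   4.0033  4.1864] [-0.03532  0.03397]
22 7.6166 17.7833 0.022780805200125792
```

Run:
```python
from h import *
from workcell import ctrl
t=ctrl.get_time()
ctrl.servo_line([*p2w(-.050,-.034),ZT],speed=.08)
L=touch(ctrl,(-.050,-.034),(1,0)); np.save("yel.npy",L)
for r in L[-7:]: print(r.round(4), w2p(r[1:3]).round(5))
print(len(L),ctrl.get_time()-t,ctrl.get_time(),ctrl.get_opening())
```

```text
[ 0.007   0.4843 -0.0732  0.096  -0.0025  0.323 ] [-0.04294 -0.034  ]
[ 0.008   0.4852 -0.0734  0.096  -0.3436  0.4643] [-0.04202 -0.034  ]
[ 0.009   0.4859 -0.0737  0.0959  1.1742  1.1832] [-0.0413  -0.03402]
[ 0.0094  0.4863 -0.0738  0.0959  2.7923  2.8132] [-0.04089 -0.03405]
[ 0.0098  0.4866 -0.0739  0.0959  2.7267  2.839 ] [-0.04051 -0.03407]
[ 0.0102  0.487  -0.074   0.0959  4.9489  5.132 ] [-0.04011 -0.03406]
[ 0.0102  0.4871 -0.074   0.0959  4.6948  4.8843] [-0.04006 -0.03406]
13 5.75 23.5333 0.023344111606919692
```

Run:
```python
from h import *
from workcell import ctrl
t=ctrl.get_time()
ctrl.servo_line([*p2w(-.058,-.079),ZT],speed=.1)
ctrl.servo_line([*p2w(.005,-.079),ZT],speed=.1)
ctrl.servo_line([*p2w(.005,-.073),ZT],speed=.05)
L=touch(ctrl,(.005,-.073),(0,1)); np.save("blu.npy",L)
for r in L[-7:]: print(r.round(4), w2p(r[1:3]).round(5))
print(len(L),ctrl.get_time()-t,ctrl.get_time(),ctrl.get_opening())
```

```text
[ 0.007   0.5229 -0.1161  0.096   0.1035  0.1473] [ 0.00504 -0.06598]
[ 0.008   0.5231 -0.1151  0.096  -0.0243  0.2668] [ 0.00502 -0.06497]
[ 0.009   0.5233 -0.1141  0.096  -0.4148  0.5401] [ 0.00499 -0.06397]
[ 0.01    0.5236 -0.1133  0.096   0.7888  0.7926] [ 0.00503 -0.0631 ]
[ 0.011   0.5238 -0.1125  0.0961  3.118   3.1322] [ 0.00505 -0.06224]
[ 0.0114  0.5239 -0.112   0.0961  4.9074  4.934 ] [ 0.00508 -0.06179]
[ 0.0114  0.524  -0.112   0.0961  4.9254  4.9284] [ 0.00509 -0.06177]
13 6.433399999999999 29.9667 0.023369409638016723
```

```bash
cat >> h.py <<'E'
def zero(fn,ax):
    L=np.load(fn); m=L[:,4]>.7; L=L[m]; p=np.array([w2p(r[1:3]) for r in L])
    k=np.polyfit(p[:,ax],L[:,4],1); z=-k[1]/k[0]; o=p[:,1-ax].mean()
    return (np.array([z,o]) if ax==0 else np.array([o,z])),k[0]
def hole():
    r,kr=zero("red.npy",0);y,ky=zero("yel.npy",0);b,kb=zero("blu.npy",1)
    v=(r-y)/np.linalg.norm(r-y); n=np.array([v[1],-v[0]])  # n: +x-like, v: +y-like
    # axis lies 46 behind along n from front line; 81 along v from end line
    h=r+n*(.046-0)  # then fix v comp
    h=h+v*((b@v+.081)-h@v)
    print("r,y,b",r.round(5),y.round(5),b.round(5),"k",kr,ky,kb,"yaw",np.arctan2(-v[0],v[1]).round(4),"hole plate",h.round(5))
    return h
E
python3 - <<'E'
from h import *
h=hole();print(p2w(*h))
from workcell import ctrl
c=np.array([.5342,-.0526]);a=-.308
print("visual hole",w2p(c+[np.cos(a)*.005-np.sin(a)*.02,np.sin(a)*.005+np.cos(a)*.02]))
w=p2w(*h)
ctrl.servo_line([*p2w(.005,-.073),.135],speed=.1)
ctrl.servo_line([*w,.135],speed=.1)
f=ctrl.grab_frame("scene")
cv2.imwrite("pics/m4.png",cv2.resize(f["img"][140:240,190:290,::-1],(600,600),interpolation=cv2.INTER_CUBIC))
print(ctrl.get_time(),rf(ctrl))
E
```

```text
r,y,b [-0.03704  0.03398] [-0.04173 -0.03405] [ 0.00506 -0.06332] k 2286.8223613090454 2832.988646066398 3136.8280978837056 yaw -0.0689 hole plate [0.00795 0.01767]
[ 0.54637215 -0.03574129]
visual hole [0.00647644 0.01800399]
31.6167 [ 0.23512376  0.26372474 -1.43450471]
```

View pics/m4.png

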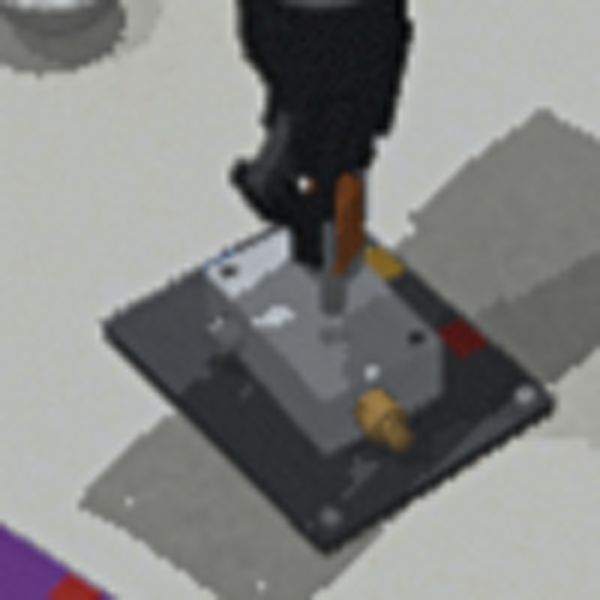

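```bash
cat >> h.py <<'E'
def insert(ctrl,w,z0,z1,f0,step=.002,fmax=6.):
    z=z0;log=[]
    while z>z1+1e-6:
        z=max(z-step,z1)
        ctrl.servo_line([*w,z],speed=.03)
        f=rf(ctrl,2)-f0; log.append((z,ctrl.get_tcp_pos()[2],*f))
        if np.linalg.norm(f)>fmax: break
    return np.array(log)
E
python3 - <<'E'
from h import *
from workcell import ctrl
w=p2w(.00795,.01767)
ctrl.servo_line([*w,.124],speed=.05); ctrl.sleep(.15)
f0=rf(ctrl,6);np.save("f0.npy",f0)
L=insert(ctrl,w,.124,.088,f0)
print(L.round(4));print(ctrl.get_time(),ctrl.get_opening())
E
```

```text
[[ 0.122   0.1219  0.6233  0.2561  0.6552]
 [ 0.12    0.1199 -0.5359  0.0583  0.3655]
 [ 0.118   0.1179  0.3833  0.7537 -0.1261]
 [ 0.116   0.1159 -0.6073  0.5799  0.4667]
 [ 0.114   0.1139  0.188  -0.1172 -0.1211]
 [ 0.112   0.1119 -0.3472  0.0671 -0.2158]
 [ 0.11    0.1099 -0.0151  0.4346 -0.2479]
 [ 0.108   0.1079 -0.2814 -0.1414  0.2691]
 [ 0.106   0.1059 -0.2908  0.2262  0.3423]
 [ 0.104   0.1039 -0.1669 -0.3112 -0.4288]
 [ 0.102   0.1019 -0.4014  0.0282  0.3013]
 [ 0.1     0.0999 -0.0678  0.2551  0.978 ]
 [ 0.098   0.0979 -0.0306  0.6587 -0.2688]
 [ 0.096   0.0959  0.2203  0.4028 -0.0029]
 [ 0.094   0.0939  0.0868  0.8886 -0.2506]
 [ 0.092   0.0919  0.2689  0.7334  0.2541]
 [ 0.09    0.0899  0.5917  0.0326 -0.9043]
 [ 0.088   0.0879  0.1979 -0.06    0.0926]]
37.4 0.02354187326669722
```

It slid in with almost no force. Next I'll seat the collar.

Run:
```python
from h import *
from workcell import ctrl
w=p2w(.00795,.01767);f0=np.load("f0.npy")
L=insert(ctrl,w,.088,.081,f0,step=.0005,fmax=4)
print(L.round(4));ctrl.sleep(.3);print(rf(ctrl)-f0,ctrl.get_time())
```

```text
[[ 0.0875  0.0875  0.0269 -0.1798  0.1004]
 [ 0.087   0.087  -0.2701 -0.0811  0.3789]
 [ 0.0865  0.0865 -0.148   0.1406 -0.2928]
 [ 0.086   0.086  -0.2568  0.5532  0.1605]
 [ 0.0855  0.0855  0.4915  0.9259 -0.3176]
 [ 0.085   0.085  -0.0268 -0.2435  0.2979]
 [ 0.0845  0.0845  0.4455  0.5064 -0.5043]
 [ 0.084   0.084  -0.4688 -0.0503  1.0219]
 [ 0.0835  0.0837  0.1004  0.1874  3.1021]
 [ 0.083   0.0832 -0.1573  1.2587  5.5904]]
[-0.0901298   1.28088514  6.01567591] 40.6
```

Run:
```python
from h import *
from workcell import ctrl
w=p2w(.00795,.01767)
ctrl.servo_line([*w,.0838],speed=.02)
ctrl.open_gripper();ctrl.sleep(.2)
print(ctrl.get_opening(),rf(ctrl))
ctrl.servo_line([*w,.23],speed=.12)
ctrl.move_to([.38,.2,.28],Q)
ctrl.sleep(.3)
f=ctrl.grab_frame("scene");g=ctrl.grab_frame("top")
cv2.imwrite("pics/m5.png",np.hstack([cv2.resize(f["img"][140:240,190:290,::-1],(400,400)),cv2.resize(g["img"][140:240,210:310,::-1],(400,400))]))
cv2.imwrite("pics/s5.png",f["img"][:,:,::-1])
pg=[(round(d["p"],2),np.round(d["pixel"],1)) for d in ctrl.pinpoint(f,"pin_grip")];print(pg)
P=p2w(.00795,.01767);print("expected px (col,row)",proj("scene",[[*P,.079]]),proj("top",[[*P,.101]]))
print(ctrl.get_time())
```

```text
0.08549366622125171 [ 0.03797649  0.11279095 -0.13201976]
[(0.58, array([260. , 352.2])), (0.57, array([253.1, 363. ])), (0.48, array([184.4, 245. ]))]
expected px (col,row) [[244.48895675 189.03783554]] [[258.58127635 189.58364135]]
44.6833
```

View pics/m5.png

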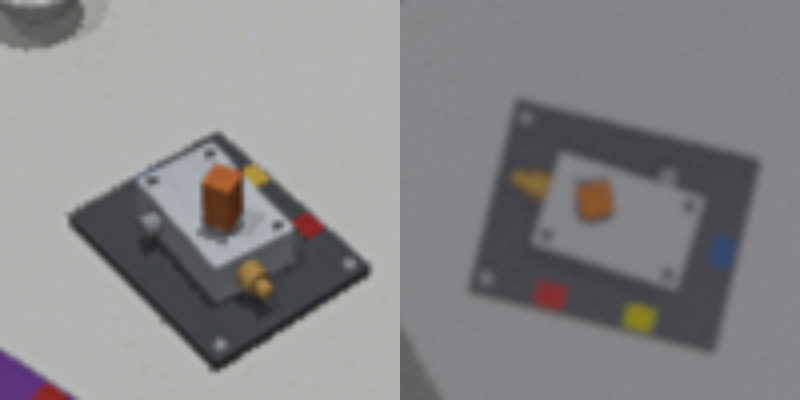

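View pics/s5.png

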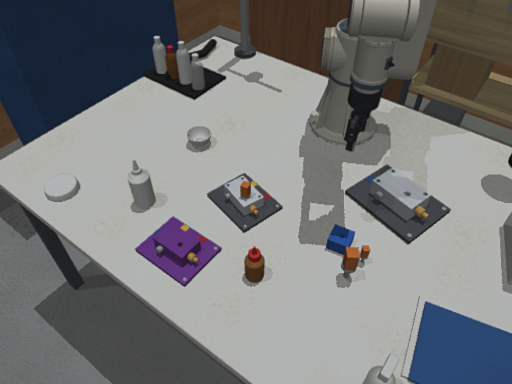

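The pictures show the pin standing upright in the casting, with its collar seated and the handle at about (245,188) in the scene view. The bottles and bowl haven't moved, and the gripper is clear. I'm handing the job in.

Run:
```python
from workcell import ctrl
print(ctrl.job_done(), ctrl.get_time())
```

```text
the job is handed in; nothing more can be done
the job is handed in; nothing more can be done
```

The pin is fully home in the casting's hole and released, and the job was handed in at about 45 s of the 69 s allowed. No verdict was reported.

- **Touches:** I touched off beside the red, yellow and blue marks in that order. The final forces were about 4.0, 4.7 and 4.9 N, each held for more than half a second.
- **Hole position:** Extrapolating each touch to zero force puts the hole at (8.0, 17.7) mm in plate axes, with the casting turned −0.069 rad. The camera estimate was (6.5, 18.0) mm, about 1.5 mm away.
- **Insertion:** The pin slid in with no force above the roughly 1 N reading noise. The collar met the casting at the expected height, and I pressed it home with about 6 N before letting go.
- **Last checks:** After I backed away, both camera views showed the pin upright with its collar on the casting. The bottles and bowl looked unmoved, and the gripper was open and clear of everything.
- **Disagreements:** The two cameras differed by about 2–3 mm in y. Using the same grasp for the touches and the insertion kept this out of the hole position. In the final picture the network scored the two look-alike pins above the placed one (0.58 and 0.57 against 0.48). The placed pin's reported position was about 5 pixels from where I expected it.

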